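Lock a bench clamp with a T-handle hex key in a hidden socket screw

ROBOT

A 6-joint arm with a two-finger parallel gripper is mounted at the origin on a cart in front of the work surface, level with it; the furniture and walls round the work are solid. World frame = base frame: x ahead of the robot, y to its left, z up, the work surface at z = 0. Lengths are in m, angles in rad, forces in N, time in s.
With the tool pointing down it reaches from about 0.35 to 0.775 m from the base axis. Payload 5.5 kg.
Tool frame: the origin (TCP) lies at the very end of the fingers, on their centre line; the grasp point (between the pads) lies env.hold_point_z behind it (env.hold_point_z is the distance from the TCP to the grasp point, in m); z points along the fingers, y is the line along which they close (so a half turn about z gives the same grasp; the last joint's range is limited). The gripper opens to 85 mm and grips with 20 to 120 N. Pads are 22 mm wide; open, the fingers measure 114 mm over their backs; the gripper's body (76 mm by 85 mm) begins 54 mm behind the grasp point. The pads swing forward as they close: fully open they stand 13 mm farther back than shut.
Start: joints at [-0.14, 0.313, 0.046, 1.304, 0, 1.431], TCP at [0.575, -0, 0.231] pointing down, gripper open.
Joint ranges: [-2.76, 2.76], [-0.86, 1.69], [-1.03, 1.26], [-2.2, 2.34], [-1.47, 1.5], [-3.14, 3.14]. Speed limits (rad/s): [2.57, 2.57, 3.14, 3.14, 3.14, 3.14].

INTERFACE

Orientations are given as a unit quaternion [w, x, y, z].
In Python, from workcell import env gives the robot as it stands.
- The arm moves only by the tool carry_out, never from a script. Its argument "steps" is a list of rows, each a list of 3 entries, a list of its own where there are three numbers: the turn, a rotation vector about the tool's x, y, z in degrees, then the shift along the tool's x, y, z in cm, then the closure in counts, from 0 (fully open) to 255 (shut). A call has exactly 8 rows; each row is the pose to reach, as a shift and turn from the pose commanded when the call began, along the tool's axes at that moment; what a row does not reach only later rows make up. A row lasts 1/8 s, in which the tool goes at most 62.5 mm and 10.7 degrees, less where a joint would pass 70% of its speed; a pose out of reach is approached as far as the arm can. A call with a gripper value outside its range is refused whole. The fingers move at their own pace and stop on an object; "force" is the grip in N (left out, the last holds). Time passes only in rows, so rows that repeat a pose let the fingers close, or fill a call up. It gives the time, the measured TCP pose, the force, the opening and the grip force at its end, in the units of the state.
- env.get_state(): the state, without advancing time (a new reading comes with each control period).
- env.read_camera(name): name is "scene" or "side" or "wrist"; returns (picture, depth): 384x512x3 uint8, red, green, blue; 384x512 float32, m along the optical axis (not along the pixel's ray), 0 where there is no reading.
- env.get_calibration(name): a dict with "fx", "fy", "cx", "cy" (pixels), "origin" and "orientation" of the camera in the world. Camera axes: x right, y up, looking along -z (the intrinsics and any distortion apply to the point x, -y, -z); pixel columns grow to the right and rows downward; lengths in m; the calibration is good to about 2 mm. A picture is of the moment at which its call begins: read the wrist's pose just before it. get_calibration takes no time and is no camera call; for the wrist camera it gives the pose at the moment of the call.
- env.hand_in(): hands the job in; it is judged then, once.
The state is a dict: "clock": time; "joint_pos": joint angles; "qvel": joint speeds; "tau": joint torques, N m; "tcp_pos": TCP position; "orientation": TCP orientation; "wrist_force": force on the tool from outside, world axes, zero at the start; "ft_torque": the same for the moment, N m; "finger_gap": finger opening in m; "grip_force": force on a finger pad.
Only numpy, scipy, OpenCV 4.12 (cv2) and the standard library are available. Lean on these libraries where they do the work, as an engineer would, in place of code of your own. Each camera call takes 0.05 s, during which the arm holds its last target. There are 200 camera calls.

TASK

Take the T-handle hex key out of the wooden block, feel it gently into the socket screw hidden at the bottom of the clamp's round bore until it drops fully home, then turn the screw clockwise to its stop so that the jaw closes on the brass bar. Leave the key standing in the screw and let go. Never lean hard on the key or wrench at the stop, and leave the things lying about alone.

Things in the scene. Friction and masses are not known exactly. Their poses are not given: they have to be found in the camera images.
- key: Steel T-handle hex key, 0.36 kg. Origin at the middle of its foot; z up the shank, x along the cross bar. Hexagonal shank 24 mm across flats (27.7 over corners, one corner toward x), foot chamfered 1 mm, z = 0 to 60 mm; flange 40 mm diameter, z = 60 to 65 mm; neck 16 mm diameter. At the start it stands upright in the block's middle bore at any yaw, flange on the block's top.
- key_grip (a point): Middle of the key's dark cross bar, 89 mm above the key's foot; axes as the key's. The bar is 96 mm long (x), 18 mm wide (y) and 18 mm high: grip it here across its width, from above.
- stand: Wooden tool block, fixed for the episode, 96 x 56 x 68 mm; origin under its centre. The key stands in its middle bore (30 mm diameter, 62 mm deep); its two smaller bores, 32 mm to either side along x, are empty.
- fixture: Steel clamp, fixed for the episode; origin on the axis of its vertical bore, at its underside; z up, x toward the jaws. The square block round the bore is 66 x 66 mm, 50 mm high; the base plate reaches from x = -36 to +96 mm; the jaws and the brass bar between them stand at x = 46 to 90 mm, 50 mm high at most.
- bore (a point): Centre of the mouth of the clamp's round bore, 30 mm in diameter, in its top face, 50 mm above the underside; axes as the clamp's. The key's foot ends 33.5 mm below this point when fully home in the screw.
- screw_top (a point): Centre of the screw's top, 20.5 mm down the bore: hexagon socket 24.7 mm across flats, 13 mm deep. How the hexagon is turned is hidden, differs each time and is not told by these axes (they are the clamp's). Off angle, the key's foot catches 1 to 4 mm below this point; it drops in within about 6 degrees of the true angle and then has up to 4 degrees of play either way.
- screw (a joint): Turn of the screw, clockwise seen from above, in rad: 0 at the start (its counter-clockwise stop), 1.05 (60 degrees) at its clockwise hard stop, where the jaw, which moves 4 mm with it, has closed on the bar. It resists with 0.12 N m and stays where it is left. It does not tell how the hexagon is turned.
- flux_tin: Bystander: round grey tin, 57 mm diameter, 30 mm high; origin under its centre.
- eraser: Bystander: small polishing rubber, 33 x 41 x 11 mm; origin under its centre.
- cork_die: Bystander: small cube, 24 x 26 x 22 mm; origin under its centre.

How it is judged:
On the way:
1. the key is fully home in the screw's socket (tip more than 30 mm below the mouth of the bore) before the screw has reached its clockwise stop (z of key in the frame of bore below -0.03 m and horizontal distance between key and bore below 0.004 m and value of joint screw below 0.9 rad), for 0.1 s.
At the end, for the whole second after the job is handed in: The screw is turned clockwise to its stop (joint over 0.95 of 1.05 rad), the key stands in it upright (within 7 degrees), at rest, its tip more than 30 mm below the mouth of the bore and within 4 mm of its axis (value of joint screw above 0.95 rad and z of key in the frame of bore below -0.03 m and horizontal distance between key and bore below 0.004 m and angle between key's own z axis and vertical below 0.12 rad and linear speed of key below 0.02 m/s); the robot touches nothing.
It fails at once if the key bears on the clamp or its screw with more than 80 N (all contact points added up, which wedged corners make several times the push at the wrist) (contact force between key and fixture above 80 N).
It fails at once if the tin is pushed more than 20 mm (distance of flux_tin from where it was at the start of the episode above 0.02 m).
It fails at once if the rubber is pushed more than 20 mm (distance of eraser from where it was at the start of the episode above 0.02 m).
It fails at once if the cube is pushed more than 20 mm (distance of cork_die from where it was at the start of the episode above 0.02 m).
It also fails if it takes over 61 s, if anything falls off the work surface, if the arm or the gripper's body presses on something with over 40 N, if the wrist force passes 120 N, or if a joint passes its speed limit or range.

## Working session

There is one attempt and no reset: what is moved stays moved. The work goes in short steps, Python scripts to look and compute and a tool call to move; the robot and the scene stay as the last step left them, time stands still between calls to the robot, and variables do not carry over. Pictures are saved under pics/ and viewed, at most 10 in all, crops included, and the job is handed in when it is done.

Besides the shell and the picture viewer there is one more tool, called after "Request:" as a command line: name --argument value ..., lists and objects as JSON in quotes. carry_out: Moves the arm, as the interface text tells. Its arguments: {"type":"object","properties":{"steps":{"type":"array","items":{"type":"array"}},"force":{"type":"number"}},"required":["steps"]}

```bash
mkdir -p pics; cat > h.py <<'E'
import numpy as np,cv2
from scipy.spatial.transform import Rotation as R
from workcell import env
def rot(q): return R.from_quat([q[1],q[2],q[3],q[0]]).as_matrix()
def cloud(name):
    c=env.get_calibration(name); im,d=env.read_camera(name)
    v,u=np.mgrid[0:384,0:512]
    p=np.stack([(u-c['cx'])/c['fx']*d,-(v-c['cy'])/c['fy']*d,-d],-1)
    return im,d,p@rot(c['orientation']).T+np.array(c['origin']),c
def ray(c,u,v,z):
    r=rot(c['orientation'])@np.array([(u-c['cx'])/c['fx'],-(v-c['cy'])/c['fy'],-1]);o=np.array(c['origin'])
    return o+r*(z-o[2])/r[2]
E
python3 - <<'E'
from h import *
s=env.get_state();print(s,env.hold_point_z)
ims=[]
for n in('scene','side','wrist'):
    im,d,P,c=cloud(n);print(n,c);np.savez(f'{n}0.npz',im=im,d=d,P=P)
    ims.append(im)
    cv2.imwrite(f'pics/{n}0.png',im[:,:,::-1])
E
```

```text
{'clock': 0.0, 'joint_pos': array([-1.39554369e-01,  3.13990706e-01,  4.49624496e-02,  1.30359336e+00,
       -1.08102695e-05,  1.43120675e+00]), 'qvel': array([-0.00118684,  0.00047967,  0.00141536, -0.00109416,  0.00014023,
        0.00056676]), 'tau': array([-2.90074182e-03, -4.80629075e+01,  2.98531097e+01,  1.95313990e-02,
       -3.83516899e-04, -4.27451073e-05]), 'tcp_pos': array([5.74483323e-01, 8.59085258e-05, 2.30407626e-01]), 'orientation': array([-7.25586400e-04,  7.07094034e-01,  7.07118939e-01, -5.53598656e-04]), 'wrist_force': array([-0.18374955,  0.63137469,  0.86576823]), 'ft_torque': array([-0.04318603,  0.01764033, -0.00415198]), 'grip_force': 0.0, 'finger_gap': 0.08537036867245355} 0.0187
scene {'fx': 427.4151237362576, 'fy': 427.4151237362576, 'cx': 251.35265286052794, 'cy': 196.27941927197375, 'origin': array([-0.15836954, -0.67063581,  0.87723094]), 'orientation': array([ 0.83075367,  0.35756451, -0.17257487, -0.39014598])}
side {'fx': 403.0576867959735, 'fy': 403.0576867959735, 'cx': 253.71415038130868, 'cy': 199.20549471278676, 'origin': array([ 0.29160487, -0.96632988,  0.75727901]), 'orientation': array([ 0.88654619,  0.437926  , -0.0630038 , -0.13523016])}
wrist {'fx': 330.4704026255889, 'fy': 330.4704026255889, 'cx': 253.84824669575275, 'cy': 192.2581764534827, 'origin': array([0.57442031, 0.07637502, 0.37308501]), 'orientation': array([ 9.88494620e-01, -1.51253396e-01,  8.68054496e-04,  2.05508233e-04])}
```

View pics/scene0.png

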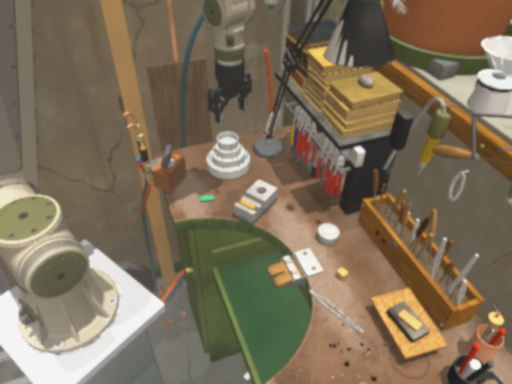

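View pics/wrist0.png

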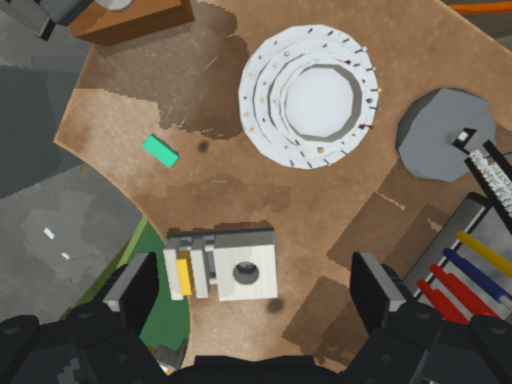

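The scene view shows the clamp at (257,200), the wooden block with the key at (167,168), the rubber at (207,198), the tin at (328,233) and the cube at (342,272). The wrist view shows the bore at about (246,272), the jaws pointing left, and the block at the top left (130,20).

```bash
python3 - <<'E'
from h import *
a=np.load('scene0.npz');b=np.load('side0.npz')
A=cv2.resize(a['im'][110:210,120:240],None,fx=5,fy=5,interpolation=2)[:,:,::-1]
cv2.imwrite('pics/c0.png',np.hstack([A[:, :400] if 0 else cv2.resize(A,(400,333)),cv2.resize(b['im'][:,:,::-1],(400,300)).copy() if 0 else cv2.copyMakeBorder(cv2.resize(b['im'][:,:,::-1],(400,300)),0,33,0,0,0)]))
P=a['P']
for v in range(140,190,6): print([tuple(np.round(P[v,u],3)) for u in range(146,188,8)])
w=np.load('wrist0.npz');Pw=w['P'];z=Pw[...,2]
m=(abs(z-0.05)<0.006);m[:, :160]=0;m[:,300:]=0;m[:225]=0;m[305:]=0
ys,xs=np.nonzero(m);print('top',len(xs),np.median(z[m]))
c=env.get_calibration('wrist')
mm=(m.astype(np.uint8)*255)
dark=(w['im'].max(2)<120).astype(np.uint8);dark[:255]=0;dark[292:]=0;dark[:,:225]=0;dark[:,268:]=0
n,l,st,ce=cv2.connectedComponentsWithStats(dark);print(st,ce)
i=1+np.argmax(st[1:,4]);cn,_=cv2.findContours((l==i).astype(np.uint8),0,1)
el=cv2.fitEllipse(max(cn,key=len));print(el,ray(c,*el[0],0.05),Pw[262:284:4,246])
white=mm.copy();white[:,:212]=0
cn,_=cv2.findContours(white,0,1);k=max(cn,key=cv2.contourArea);r=cv2.minAreaRect(k);print(r,[ray(c,*q,0.05).round(4) for q in cv2.boxPoints(r)])
E
```

```text
[(np.float64(0.586), np.float64(0.431), np.float64(-0.042)), (np.float64(0.642), np.float64(0.462), np.float64(-0.088)), (np.float64(0.64), np.float64(0.409), np.float64(-0.062)), (np.float64(0.666), np.float64(0.395), np.float64(-0.069)), (np.float64(0.69), np.float64(0.378), np.float64(-0.075)), (np.float64(0.713), np.float64(0.36), np.float64(-0.079))]
[(np.float64(0.583), np.float64(0.433), np.float64(-0.069)), (np.float64(0.64), np.float64(0.466), np.float64(-0.117)), (np.float64(0.635), np.float64(0.408), np.float64(-0.086)), (np.float64(0.493), np.float64(0.176), np.float64(0.105)), (np.float64(0.688), np.float64(0.381), np.float64(-0.103)), (np.float64(0.709), np.float64(0.359), np.float64(-0.105))]
[(np.float64(0.445), np.float64(0.234), np.float64(0.082)), (np.float64(0.635), np.float64(0.465), np.float64(-0.142)), (np.float64(0.633), np.float64(0.411), np.float64(-0.115)), (np.float64(0.472), np.float64(0.153), np.float64(0.106)), (np.float64(0.577), np.float64(0.247), np.float64(-0.002)), (np.float64(0.59), np.float64(0.221), np.float64(0.003))]
[(np.float64(0.439), np.fl
[... 2182 characters left out ...]
  25     20    398]] [[255.51988176 191.33416238]
 [245.69849246 273.25628141]]
((245.6927032470703, 273.2192077636719), (19.373722076416016, 24.803438186645508), 90.00072479248047) [ 0.56493866 -0.1191193   0.05      ] [[ 0.56430016 -0.12409791  0.01609825]
 [ 0.56425128 -0.12978177  0.01571647]
 [ 0.56439804 -0.13145708  0.02219786]
 [ 0.56457571 -0.13234359  0.02971976]
 [ 0.56470832 -0.13404456  0.03562934]
 [ 0.56490209 -0.13427151  0.04362187]]
((244.4867401123047, 271.3009033203125), (55.47686004638672, 60.399269104003906), 86.18592071533203) [array([ 0.5294, -0.0853,  0.05  ]), array([ 0.5943, -0.0805,  0.05  ]), array([ 0.5997, -0.1498,  0.05  ]), array([ 0.531 , -0.1552,  0.05  ])]
```

View pics/c0.png

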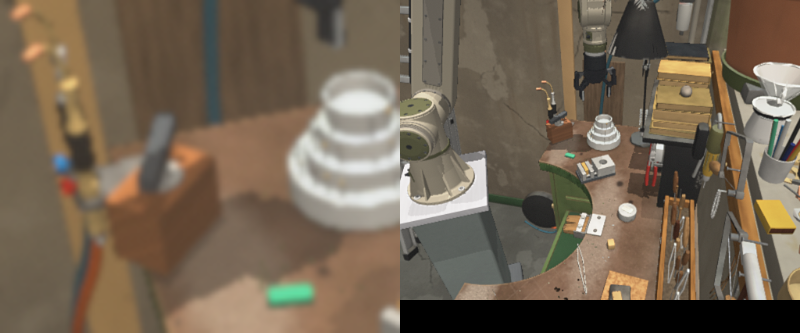

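```bash
python3 - <<'E'
from h import *
Q=np.concatenate([np.load(f'{n}0.npz')['P'].reshape(-1,3) for n in('scene','side')])
P=np.load('scene0.npz')['P'].reshape(-1,3);S=np.load('side0.npz')['P'].reshape(-1,3)
for X in(P,S):
  k=X[(abs(X[:,0]-.455)<.08)&(abs(X[:,1]-.155)<.07)&(abs(X[:,2]-.106)<.005)]
  r=cv2.minAreaRect((k[:,:2]*1000).astype(np.float32));print(len(k),k.mean(0),k[:,:2].min(0),k[:,:2].max(0),r)
for z in np.arange(0.0,.45,.04):
  k=Q[(abs(Q[:,0]-.45)<.12)&(Q[:,1]>.17)&(Q[:,1]<.4)&(abs(Q[:,2]-z)<.02)]
  if len(k):print(round(z,2),len(k),k[:,:2].min(0),k[np.argmin(np.hypot(k[:,0]-.455,k[:,1]-.155))])
k=Q[(abs(Q[:,0]-.6)<.12)&(abs(Q[:,1]-.2)<.12)&(Q[:,2]<.2)&(Q[:,2]>.03)];print('rings top',k[:,2].max(), k[k[:,0]>.53].min(0))
E
```

```text
125 [0.45944384 0.15449338 0.10496299] [0.41918025 0.12238757] [0.50406564 0.18759957] ((461.5139465332031, 156.5041961669922), (100.9317626953125, 18.324657440185547), 36.461029052734375)
97 [0.45928488 0.15267882 0.10406956] [0.41943167 0.12250927] [0.50124692 0.18845202] ((460.4210510253906, 153.7749786376953), (99.53468322753906, 20.37507438659668), 35.88406753540039)
0.0 470 [0.40783434 0.17006166] [0.40855823 0.17079554 0.01636281]
0.04 171 [0.40662901 0.17030493] [0.49706682 0.17030493 0.05949714]
0.08 335 [0.40844084 0.17000069] [0.44449062 0.17384161 0.0664473 ]
0.12 197 [0.43156167 0.17008545] [0.47009204 0.1726613  0.10463055]
0.16 126 [0.42944447 0.22796439] [0.43884149 0.22796439 0.14660141]
0.2 131 [0.3923502  0.21532863] [0.43002113 0.2300667  0.1824371 ]
rings top 0.11541910628497432 [0.56057086 0.08004538 0.03112738]
```

Request:
carry_out --steps '[[[0,0,-10],[2,-1.5,0],0],[[0,0,-20],[4,-3,0],0],[[0,0,-30],[6,-4.5,0],0],[[0,0,-40],[8.5,-6,0],0],[[0,0,-50],[11,-8,0],0],[[0,0,-60],[13,-10,0],0],[[0,0,-70],[14.5,-11,0],0],[[0,0,-80],[15.5,-11.5,0],0]]' --force 60

```text
clock: 1.15
tcp_pos: [0.4591, 0.1557, 0.2312]
orientation: [-0.0, 0.084, 0.996, -0.0]
wrist_force: [-0.3, -0.6, -0.3]
finger_gap: 0.0856
grip_force: 0.0
```

Request:
carry_out --steps '[[[0,0,-10],[0,0,0],80],[[0,0,-20],[0,0,0],80],[[0,0,-30],[0,0,0],80],[[0,0,-40],[0,0,0],80],[[0,0,-46],[0,0,0],80],[[0,0,-46],[0,0,0],80],[[0,0,-46],[0,0,0],80],[[0,0,-46],[0,0,0],80]]'

```text
clock: 2.15
tcp_pos: [0.46, 0.155, 0.2312]
orientation: [-0.0, -0.309, 0.951, -0.0]
wrist_force: [-0.7, -0.3, 0.3]
finger_gap: 0.0584
grip_force: 0.0
```

```bash
cat >> h.py <<'E'
def st():
    s=env.get_state();M=rot(s['orientation'])
    print('t',round(s['clock'],2),'tcp',s['tcp_pos'].round(4),'tooly deg',np.degrees(np.arctan2(M[1,1],M[0,1])).round(2),'tilt z',M[:,2].round(4),'F',s['wrist_force'].round(1),'T',s['ft_torque'].round(2),'gap',round(s['finger_gap'],4),'grip',s['grip_force'],'q6',s['joint_pos'][5].round(2));return s,M
E
python3 - <<'E'
from h import *
s,M=st()
im,d,P,c=cloud('wrist');cv2.imwrite('pics/w1.png',im[:,:,::-1])
m=(abs(P[...,2]-.106)<.006)&(np.hypot(P[...,0]-.46,P[...,1]-.155)<.07)
n,l,S,ce=cv2.connectedComponentsWithStats(m.astype(np.uint8));i=1+np.argmax(S[1:,4]);
cn,_=cv2.findContours((l==i).astype(np.uint8),0,1)
p=np.array([ray(c,*q[0],.106)[:2]*1000 for q in max(cn,key=len)],np.float32)
print(S[i],cv2.minAreaRect(p),P[l==i].mean(0))
E
```

```text
t 2.15 tcp [0.46   0.155  0.2312] tooly deg 125.95 tilt z [-1.e-04 -0.e+00 -1.e+00] F [-0.7 -0.3  0.3] T [ 0.05 -0.01  0.05] gap 0.0584 grip 0.0 q6 -0.47
[ 244  128   23  110 2269] ((459.79693603515625, 156.73086547851562), (95.54925537109375, 17.790361404418945), 37.32357406616211) [0.45796246 0.15535919 0.10572882]
```

View pics/w1.png

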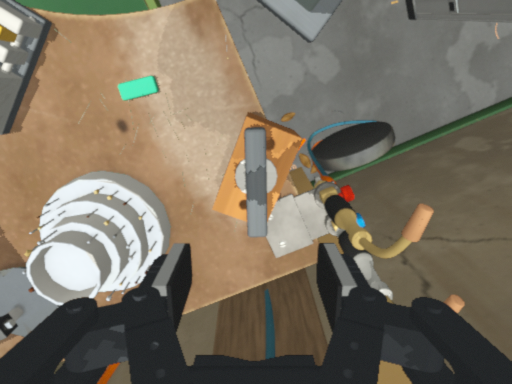

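The wrist view shows the dark bar from (257,128) to (257,236), standing in the block. Its measured size, 95.5 x 17.8 mm, matches the data. A torch sits to the right at (350,220), about 70 mm off the tool axis, so the gripper clears it.

Request:
carry_out --steps '[[[0,0,-1.3],[-0.1,0.15,3],80],[[0,0,-1.3],[-0.1,0.15,6],80],[[0,0,-1.3],[-0.1,0.15,9],80],[[0,0,-1.3],[-0.1,0.15,11.5],80],[[0,0,-1.3],[-0.1,0.15,13.5],80],[[0,0,-1.3],[-0.1,0.15,15],80],[[0,0,-1.3],[-0.1,0.15,15.2],80],[[0,0,-1.3],[-0.1,0.15,15.2],80]]'

```text
clock: 3.2
tcp_pos: [0.4604, 0.1569, 0.0797]
orientation: [0.0, -0.32, 0.948, -0.0]
wrist_force: [-0.7, 0.1, 0.5]
finger_gap: 0.0583
grip_force: 0.0
```

Request:
carry_out --steps '[[[0,0,0],[0,0,0],255],[[0,0,0],[0,0,0],255],[[0,0,0],[0,0,0],255],[[0,0,0],[0,0,0],255],[[0,0,0],[0,0,0],255],[[0,0,0],[0,0,0],255],[[0,0,0],[0,0,0],255],[[0,0,0],[0,0,0],255]]' --force 80

```text
clock: 4.2
tcp_pos: [0.4604, 0.157, 0.0801]
orientation: [0.001, -0.32, 0.947, 0.0]
wrist_force: [-1.3, 1.0, 5.1]
finger_gap: 0.0166
grip_force: 78.9
```

```bash
python3 -c "
from h import *
st()"
```

```text
t 4.2 tcp [0.4604 0.157  0.0801] tooly deg 127.31 tilt z [ 1.3e-03  5.0e-04 -1.0e+00] F [-1.3  1.   5.1] T [ 0.12  0.28 -0.07] gap 0.0166 grip 78.91525626182556 q6 -0.49
```

Request:
carry_out --steps '[[[0,0,0],[0,0,-1],255],[[0,0,0],[0,0,-3],255],[[0,0,0],[0,0,-5],255],[[0,0,0],[0,0,-7],255],[[0,0,0],[0,0,-9],255],[[0,0,0],[0,0,-11],255],[[0,0,0],[0,0,-12],255],[[0,0,0],[0,0,-12],255]]'

```text
clock: 5.2
tcp_pos: [0.4601, 0.1568, 0.1996]
orientation: [0.0, -0.32, 0.947, -0.0]
wrist_force: [0.7, -0.5, -3.9]
finger_gap: 0.0168
grip_force: 78.8
```

Request:
carry_out --steps '[[[0,0,0],[0.3,-3,0],255],[[0,0,0],[0.8,-8,0],255],[[0,0,0],[1.3,-13,0],255],[[0,0,0],[1.8,-18,0],255],[[0,0,0],[2.2,-22,0],255],[[0,0,0],[2.5,-25,0],255],[[0,0,0],[2.6,-26.5,0],255],[[0,0,0],[2.6,-26.5,0],255]]'

```text
clock: 6.2
tcp_pos: [0.5996, -0.0701, 0.1982]
orientation: [-0.001, -0.319, 0.948, 0.001]
wrist_force: [-0.7, 0.5, -3.7]
finger_gap: 0.0163
grip_force: 79.1
```

```bash
python3 - <<'E'
from h import *
s,M=st()
im,d,P,c=cloud('wrist');np.savez('w2.npz',im=im,d=d,P=P)
z=P[...,2]
m=(abs(z-.05)<.005)&(abs(P[...,0]-.565)<.045)&(abs(P[...,1]+.118)<.045)
mm=m.astype(np.uint8)*255
cn,h=cv2.findContours(mm,cv2.RETR_CCOMP,1)
for k,hh in zip(cn,h[0]):
  if hh[3]>=0 and len(k)>15:
    p=np.array([ray(c,*q[0],.05)[:2]*1000 for q in k],np.float32)
    print('hole',cv2.fitEllipse(k)[:2],cv2.fitEllipse(p),cv2.minEnclosingCircle(p))
k=max(cn,key=cv2.contourArea);p=np.array([ray(c,*q[0],.05)[:2]*1000 for q in k],np.float32);print(cv2.minAreaRect(p),np.median(z[m]))
cv2.imwrite('pics/w2.png',im[:,:,::-1])
E
```

```text
t 6.2 tcp [ 0.5996 -0.0701  0.1982] tooly deg 127.24 tilt z [-1.8e-03  7.0e-04 -1.0e+00] F [-0.7  0.5 -3.7] T [-0.01  0.07  0.05] gap 0.0163 grip 79.0878975391388 q6 -0.9
hole ((232.3158721923828, 111.80989837646484), (34.51692199707031, 35.8011474609375)) ((564.49658203125, -119.39665985107422), (29.664417266845703, 29.78191375732422), 134.88768005371094) ((564.4507446289062, -119.73516845703125), 15.493941307067871)
((564.9094848632812, -119.39169311523438), (66.00391387939453, 65.99661254882812), 4.422817707061768) 0.04999360425038851
```

View pics/w2.png

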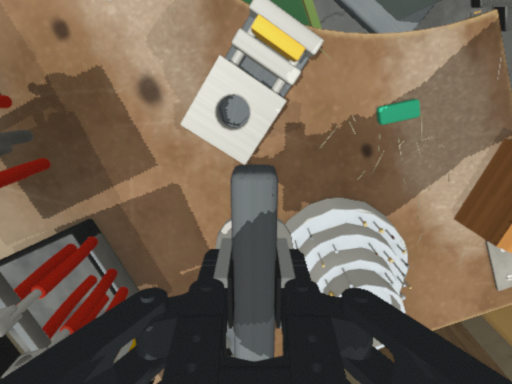

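```bash
python3 - <<'E'
from h import *
s,M=st();c=env.get_calibration('wrist');w=np.load('w2.npz');P=w['P'];im=w['im']
L=(P-s['tcp_pos'])@M
m=(abs(L[...,0])<.06)&(abs(L[...,1])<.02)&(L[...,2]<-.015)&(L[...,2]>-.05)
m[:, :225]=0;m[:,285:]=0
print(m.sum(),np.median(L[m][:,2]))
q=L[m];t=q[abs(q[:,2]-np.median(q[:,2]))<.004];t=t[(t[:,0]>.015)]
for x in np.arange(.016,.052,.004):
  r=t[abs(t[:,0]-x)<.002]
  if len(r)>3:print(round(x,3),len(r),r[:,1].min().round(4),r[:,1].max().round(4),np.median(r[:,2]).round(4))
print('end x',t[:,0].max(), np.percentile(t[:,0],[99,99.7]))
q=L.reshape(-1,3);f=q[(abs(q[:,0])<.03)&(abs(q[:,1])<.03)&(abs(q[:,2]-.005)<.006)];print('flange',len(f),f.min(0),f.max(0))
# col/row profile at the top end of the bar
g=cv2.cvtColor(im,cv2.COLOR_RGB2GRAY);print(g[160:182,254],w['d'][160:182,254].round(3))
print(M.T@(np.array([.5646,-.1194,0])-s['tcp_pos']))
E
```

```text
t 6.25 tcp [ 0.5991 -0.0692  0.1985] tooly deg 127.3 tilt z [-0.0019  0.001  -1.    ] F [ 1.1 -0.1 -4.2] T [-0.01 -0.    0.05] gap 0.0167 grip 79.08813714981079 q6 -0.9
9812 -0.02549282163246347
0.016 305 -0.0101 0.0079 -0.0254
0.02 421 -0.0101 0.008 -0.0255
0.024 433 -0.01 0.0079 -0.0254
0.028 448 -0.0099 0.0077 -0.0254
0.032 454 -0.0098 0.0077 -0.0254
0.036 464 -0.01 0.008 -0.0254
0.04 489 -0.01 0.008 -0.0254
0.044 506 -0.0099 0.0078 -0.0254
0.048 307 -0.0095 0.0074 -0.024
end x 0.048140850132224786 [0.04775175 0.04794599]
flange 495 [ 0.00013614 -0.02046634  0.00567779] [0.01631535 0.01892872 0.01097336]
[ 83  81  81  77  67  54  53  54  53  55  57  59  64  73  93 101 107 108
 112 115 116 118] [0.345 0.346 0.345 0.347 0.348 0.133 0.132 0.13  0.128 0.127 0.125 0.125
 0.123 0.122 0.123 0.121 0.121 0.121 0.122 0.121 0.121 0.12 ]
[ 0.05772052 -0.01938862  0.1984955 ]
```

The view shows the bore at (232,112). It measures 29.7 mm across and the block 66 mm square, so the fit matches the data. The key's bar runs straight up the picture at column 254, centred in the fingers.

Request:
carry_out --steps '[[[0,0,0],[1.5,-0.5,0],255],[[0,0,0],[3,-1,0],255],[[0,0,0],[5,-1.6,1],255],[[0,0,0],[5.77,-1.94,3],255],[[0,0,0],[5.77,-1.94,5],255],[[0,0,0],[5.77,-1.94,6.3],255],[[0,0,0],[5.77,-1.94,6.5],255],[[0,0,0],[5.77,-1.94,6.5],255]]'

```text
clock: 7.25
tcp_pos: [0.5659, -0.1202, 0.1349]
orientation: [0.0, -0.32, 0.947, -0.0]
wrist_force: [0.1, 0.3, -4.0]
finger_gap: 0.0168
grip_force: 79.0
```

```bash
python3 - <<'E'
from h import *
for i in range(3):
  s,M=st();im,d=env.read_camera('side')
  print(((M.T@(np.array([.5646,-.1194,.05])-s['tcp_pos']))*100).round(3))
E
```

```text
t 7.25 tcp [ 0.5659 -0.1202  0.1349] tooly deg 127.32 tilt z [ 7.e-04 -3.e-04 -1.e+00] F [ 0.1  0.3 -4. ] T [-0.01  0.01 -0.03] gap 0.0168 grip 79.01094317436218 q6 -1.0
[0.059 0.147 8.486]
t 7.3 tcp [ 0.5663 -0.1203  0.1351] tooly deg 127.31 tilt z [ 1.4e-03 -5.0e-04 -1.0e+00] F [ 0.1  0.5 -4.3] T [-0.02 -0.03  0.03] gap 0.0164 grip 79.0105390548706 q6 -1.0
[0.085 0.18  8.513]
t 7.35 tcp [ 0.5664 -0.1203  0.1352] tooly deg 127.32 tilt z [ 1.6e-03 -6.0e-04 -1.0e+00] F [ 0.1  0.7 -4.5] T [-0.01 -0.01 -0.04] gap 0.017 grip 79.01049256324768 q6 -1.0
[0.094 0.19  8.522]
```

Request:
carry_out --steps '[[[0,0,0],[0.07,0.18,0],255],[[0,0,0],[0.07,0.18,0.3],255],[[0,0,0],[0.07,0.18,0.5],255],[[0,0,0],[0.07,0.18,0.7],255],[[0,0,0],[0.07,0.18,0.8],255],[[0,0,0],[0.07,0.18,0.8],255],[[0,0,0],[0.07,0.18,0.8],255],[[0,0,0],[0.07,0.18,0.8],255]]'

```text
clock: 8.4
tcp_pos: [0.5642, -0.1192, 0.1264]
orientation: [0.0, -0.32, 0.947, -0.0]
wrist_force: [0.1, -0.8, -4.6]
finger_gap: 0.0165
grip_force: 79.0
```

```bash
python3 - <<'E'
from h import *
s,M=st();im,d,P,c=cloud('wrist')
print(((M.T@(np.array([.5646,-.1194,.05])-s['tcp_pos']))*100).round(3))
L=((P-s['tcp_pos'])@M).reshape(-1,3)
t=L[(abs(L[:,2]+.0254)<.003)&(L[:,0]>.015)&(L[:,0]<.06)&(abs(L[:,1])<.015)];print('bar',t.min(0),t.max(0))
for n in('scene','side'):
  im,d,P,c=cloud(n);cv2.imwrite(f'pics/{n}3.png',im[:,:,::-1])
E
```

```text
t 8.4 tcp [ 0.5642 -0.1192  0.1264] tooly deg 127.3 tilt z [ 3.e-04 -1.e-04 -1.e+00] F [ 0.1 -0.8 -4.6] T [-0.01 -0.06  0.03] gap 0.0165 grip 79.03700709342957 q6 -1.0
[-0.018 -0.04   7.644]
bar [ 0.01502588 -0.0091485  -0.0278153 ] [ 0.0479839   0.0089011  -0.02241354]
```

Request:
carry_out --steps '[[[0,0,0],[0,-0.03,0.1],255],[[0,0,0],[0,-0.03,0.2],255],[[0,0,0],[0,-0.03,0.3],255],[[0,0,0],[0,-0.03,0.4],255],[[0,0,0],[0,-0.03,0.5],255],[[0,0,0],[0,-0.03,0.6],255],[[0,0,0],[0,-0.03,0.7],255],[[0,0,0],[0,-0.03,0.7],255]]'

```text
clock: 9.55
tcp_pos: [0.5642, -0.1194, 0.1192]
orientation: [-0.0, -0.32, 0.947, 0.0]
wrist_force: [-0.0, -0.6, -3.9]
finger_gap: 0.0169
grip_force: 79.0
```

Request:
carry_out --steps '[[[0,0,0],[0,0,0.2],255],[[0,0,0],[0,0,0.4],255],[[0,0,0],[0,0,0.6],255],[[0,0,0],[0,0,0.8],255],[[0,0,0],[0,0,1.0],255],[[0,0,0],[0,0,1.2],255],[[0,0,0],[0,0,1.4],255],[[0,0,0],[0,0,1.5],255]]'

```text
clock: 10.55
tcp_pos: [0.5642, -0.1194, 0.1042]
orientation: [-0.0, -0.32, 0.947, 0.0]
wrist_force: [-0.2, -0.2, -3.8]
finger_gap: 0.0165
grip_force: 79.0
```

Request:
carry_out --steps '[[[0,0,0],[0,0,0.05],255],[[0,0,0],[0,0,0.1],255],[[0,0,0],[0,0,0.15],255],[[0,0,0],[0,0,0.2],255],[[0,0,0],[0,0,0.25],255],[[0,0,0],[0,0,0.3],255],[[0,0,0],[0,0,0.35],255],[[0,0,0],[0,0,0.35],255]]'

```text
clock: 11.55
tcp_pos: [0.5644, -0.1194, 0.1011]
orientation: [0.0, -0.32, 0.947, -0.0]
wrist_force: [-0.1, -1.2, -2.0]
finger_gap: 0.0168
grip_force: 79.4
```

Request:
carry_out --steps '[[[0,0,0],[0,0,0.03],255],[[0,0,0],[0,0,0.06],255],[[0,0,0],[0,0,0.09],255],[[0,0,0],[0,0,0.12],255],[[0,0,0],[0,0,0.12],255],[[0,0,0],[0,0,0.12],255],[[0,0,0],[0,0,0.12],255],[[0,0,0],[0,0,0.12],255]]'

```text
clock: 12.55
tcp_pos: [0.5648, -0.1196, 0.1004]
orientation: [0.001, -0.32, 0.947, -0.001]
wrist_force: [-1.5, -0.1, 4.8]
finger_gap: 0.0165
grip_force: 80.4
```

```bash
python3 -c "
from h import *
st()"
```

```text
t 12.55 tcp [ 0.5648 -0.1196  0.1004] tooly deg 127.3 tilt z [ 1.5e-03 -6.0e-04 -1.0e+00] F [-1.5 -0.1  4.8] T [0.08 0.39 0.02] gap 0.0165 grip 80.42972445487976 q6 -1.0
```

Request:
carry_out --steps '[[[0,0,-1.4],[0,0,0.02],255],[[0,0,-2.8],[0,0,0.02],255],[[0,0,-4.2],[0,0,0.02],255],[[0,0,-5.6],[0,0,0.02],255],[[0,0,-7],[0,0,0.02],255],[[0,0,-8.4],[0,0,0.02],255],[[0,0,-9.8],[0,0,0.02],255],[[0,0,-9.8],[0,0,0.02],255]]'

```text
clock: 13.55
tcp_pos: [0.5644, -0.1195, 0.0991]
orientation: [-0.0, -0.4, 0.917, -0.0]
wrist_force: [2.4, -2.6, -3.9]
finger_gap: 0.0167
grip_force: 79.0
```

```bash
python3 -c "
from h import *
st()"
```

```text
t 13.55 tcp [ 0.5644 -0.1195  0.0991] tooly deg 137.11 tilt z [ 0.e+00 -1.e-04 -1.e+00] F [ 2.4 -2.6 -3.9] T [-0.49 -0.63  0.09] gap 0.0167 grip 79.00581121444702 q6 -1.17
```

Request:
carry_out --steps '[[[0,0,0],[0,0,0.03],255],[[0,0,0],[0,0,0.06],255],[[0,0,0],[0,0,0.09],255],[[0,0,0],[0,0,0.12],255],[[0,0,0],[0,0,0.15],255],[[0,0,0],[0,0,0.17],255],[[0,0,0],[0,0,0.17],255],[[0,0,0],[0,0,0.17],255]]'

```text
clock: 14.55
tcp_pos: [0.5644, -0.1195, 0.0979]
orientation: [0.0, -0.4, 0.917, -0.0]
wrist_force: [1.8, -1.4, 1.3]
finger_gap: 0.0168
grip_force: 79.8
```

```bash
python3 -c "
from h import *
st()"
```

```text
t 14.55 tcp [ 0.5644 -0.1195  0.0979] tooly deg 137.1 tilt z [ 5.e-04 -2.e-04 -1.e+00] F [ 1.8 -1.4  1.3] T [-0.5  -0.4   0.04] gap 0.0168 grip 79.7616720199585 q6 -1.17
```

Request:
carry_out --steps '[[[0,0,-1],[0,0,0.04],255],[[0,0,-2],[0,0,0.04],255],[[0,0,-3],[0,0,0.06],255],[[0,0,-4],[0,0,0.08],255],[[0,0,-5],[0,0,0.1],255],[[0,0,-6],[0,0,0.12],255],[[0,0,-6],[0,0,0.14],255],[[0,0,-6],[0,0,0.14],255]]'

```text
clock: 15.55
tcp_pos: [0.5642, -0.1193, 0.0963]
orientation: [0.0, -0.447, 0.895, 0.0]
wrist_force: [2.0, -1.4, -3.0]
finger_gap: 0.0165
grip_force: 79.3
```

```bash
python3 -c "
from h import *
st()"
```

```text
t 15.55 tcp [ 0.5642 -0.1193  0.0963] tooly deg 143.1 tilt z [-0.e+00  1.e-04 -1.e+00] F [ 2.  -1.4 -3. ] T [-0.39 -0.83 -0.05] gap 0.0165 grip 79.2688000202179 q6 -1.27
```

Request:
carry_out --steps '[[[0,0,0],[0,0,0.05],255],[[0,0,0],[0,0,0.1],255],[[0,0,0],[0,0,0.15],255],[[0,0,0],[0,0,0.2],255],[[0,0,0],[0,0,0.25],255],[[0,0,0],[0,0,0.3],255],[[0,0,0],[0,0,0.3],255],[[0,0,0],[0,0,0.3],255]]'

```text
clock: 16.55
tcp_pos: [0.5642, -0.1194, 0.0932]
orientation: [-0.0, -0.447, 0.895, 0.0]
wrist_force: [2.1, -2.1, -3.3]
finger_gap: 0.0165
grip_force: 79.2
```

```bash
python3 -c "
from h import *
st()"
```

```text
t 16.55 tcp [ 0.5642 -0.1194  0.0932] tooly deg 143.1 tilt z [-1.e-04  0.e+00 -1.e+00] F [ 2.1 -2.1 -3.3] T [-0.48 -0.62  0.01] gap 0.0165 grip 79.1896140575409 q6 -1.27
```

In the socket. Going on home.

Request:
carry_out --steps '[[[0,0,0],[0,0,0.06],255],[[0,0,0],[0,0,0.12],255],[[0,0,0],[0,0,0.18],255],[[0,0,0],[0,0,0.24],255],[[0,0,0],[0,0,0.3],255],[[0,0,0],[0,0,0.36],255],[[0,0,0],[0,0,0.41],255],[[0,0,0],[0,0,0.41],255]]'

```text
clock: 17.55
tcp_pos: [0.5643, -0.1194, 0.0891]
orientation: [0.0, -0.447, 0.895, 0.0]
wrist_force: [2.6, -2.1, -3.6]
finger_gap: 0.0166
grip_force: 79.2
```

```bash
python3 -c "
from h import *
st()"
```

```text
t 17.55 tcp [ 0.5643 -0.1194  0.0891] tooly deg 143.1 tilt z [ 0.  0. -1.] F [ 2.6 -2.1 -3.6] T [-0.42 -0.56  0.04] gap 0.0166 grip 79.21167969703674 q6 -1.27
```

Request:
carry_out --steps '[[[0,0,2],[0,0,0],255],[[0,0,5],[0,0,0],255],[[0,0,9],[0,0,0],255],[[0,0,13],[0,0,0],255],[[0,0,17],[0,0,0],255],[[0,0,21],[0,0,0],255],[[0,0,25],[0,0,0],255],[[0,0,28],[0,0,0],255]]'

```text
clock: 18.55
tcp_pos: [0.5642, -0.1194, 0.0891]
orientation: [-0.0, -0.216, 0.976, -0.0]
wrist_force: [1.3, -2.3, -3.2]
finger_gap: 0.0164
grip_force: 79.3
```

```bash
python3 -c "
from h import *
st()"
```

```text
t 18.55 tcp [ 0.5642 -0.1194  0.0891] tooly deg 114.94 tilt z [-2.e-04 -1.e-04 -1.e+00] F [ 1.3 -2.3 -3.2] T [-0.51 -0.56  0.06] gap 0.0164 grip 79.2658281326294 q6 -0.78
```

Request:
carry_out --steps '[[[0,0,3],[0,0,0],255],[[0,0,6],[0,0,0],255],[[0,0,10],[0,0,0],255],[[0,0,14],[0,0,0],255],[[0,0,18],[0,0,0],255],[[0,0,21],[0,0,0],255],[[0,0,23],[0,0,0],255],[[0,0,24],[0,0,0],255]]'

```text
clock: 19.55
tcp_pos: [0.5641, -0.1193, 0.0891]
orientation: [-0.0, -0.009, 1.0, 0.0]
wrist_force: [1.7, -1.8, -3.2]
finger_gap: 0.0167
grip_force: 79.3
```

```bash
python3 -c "
from h import *
st()"
```

```text
t 19.55 tcp [ 0.5641 -0.1193  0.0891] tooly deg 91.04 tilt z [-3.e-04  2.e-04 -1.e+00] F [ 1.7 -1.8 -3.2] T [-0.34 -0.49  0.11] gap 0.0167 grip 79.28513288497925 q6 -0.37
```

Request:
carry_out --steps '[[[0,0,0.7],[0,0,0],255],[[0,0,1.4],[0,0,0],255],[[0,0,2.1],[0,0,0],255],[[0,0,2.8],[0,0,0],255],[[0,0,3.5],[0,0,0],255],[[0,0,4],[0,0,0],255],[[0,0,4],[0,0,0],255],[[0,0,4],[0,0,0],255]]'

```text
clock: 20.55
tcp_pos: [0.5641, -0.1193, 0.0891]
orientation: [-0.0, 0.025, 1.0, 0.0]
wrist_force: [0.6, -0.3, -3.8]
finger_gap: 0.0166
grip_force: 79.2
```

```bash
python3 -c "
from h import *
st()"
```

```text
t 20.55 tcp [ 0.5641 -0.1193  0.0891] tooly deg 87.1 tilt z [-2.e-04  2.e-04 -1.e+00] F [ 0.6 -0.3 -3.8] T [-0.06 -0.28  0.14] gap 0.0166 grip 79.19816136360168 q6 -0.3
```

Request:
carry_out --steps '[[[0,0,0.5],[0,0,0],255],[[0,0,1],[0,0,0],255],[[0,0,1.5],[0,0,0],255],[[0,0,2],[0,0,0],255],[[0,0,2],[0,0,0],255],[[0,0,2],[0,0,0],255],[[0,0,2],[0,0,0],255],[[0,0,2],[0,0,0],255]]'

```text
clock: 21.55
tcp_pos: [0.5642, -0.1194, 0.0892]
orientation: [-0.0, 0.043, 0.999, 0.0]
wrist_force: [0.6, 0.3, -5.2]
finger_gap: 0.0162
grip_force: 79.1
```

```bash
python3 -c "
from h import *
st()"
```

```text
t 21.55 tcp [ 0.5642 -0.1194  0.0892] tooly deg 85.1 tilt z [-1.e-04  1.e-04 -1.e+00] F [ 0.6  0.3 -5.2] T [ 0.05 -0.23 -0.02] gap 0.0162 grip 79.06942248344421 q6 -0.26
```

Request:
carry_out --steps '[[[0,0,0.5],[0,0,0],255],[[0,0,1],[0,0,0],255],[[0,0,1.5],[0,0,0],255],[[0,0,2],[0,0,0],255],[[0,0,2],[0,0,0],255],[[0,0,2],[0,0,0],255],[[0,0,2],[0,0,0],255],[[0,0,2],[0,0,0],255]]'

```text
clock: 22.55
tcp_pos: [0.5642, -0.1194, 0.0892]
orientation: [-0.0, 0.06, 0.998, 0.0]
wrist_force: [1.1, 0.7, -5.2]
finger_gap: 0.0167
grip_force: 79.0
```

```bash
python3 - <<'E'
from h import *
st();im,d,P,c=cloud('wrist');cv2.imwrite('pics/w4.png',im[:,:,::-1]);st()
E
```

```text
t 22.55 tcp [ 0.5642 -0.1194  0.0892] tooly deg 83.1 tilt z [-1.e-04  1.e-04 -1.e+00] F [ 1.1  0.7 -5.2] T [ 0.16 -0.17  0.04] gap 0.0167 grip 78.97898197174072 q6 -0.23
t 22.6 tcp [ 0.5642 -0.1194  0.0892] tooly deg 83.1 tilt z [-1.e-04  1.e-04 -1.e+00] F [ 1.1  0.7 -5.2] T [ 0.12 -0.22  0.02] gap 0.0164 grip 78.96072506904602 q6 -0.23
```

View pics/w4.png

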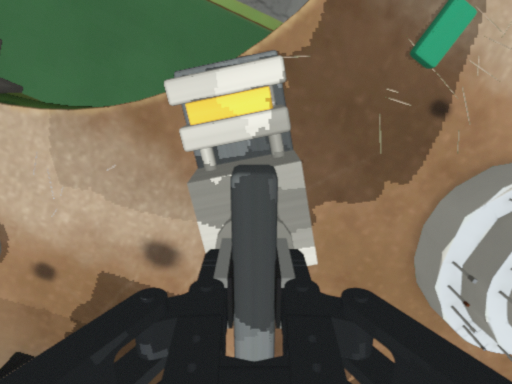

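The view shows the jaw at (235,130) up against the brass bar at (230,105). I'll creep on until the torque shows the stop.

Request:
carry_out --steps '[[[0,0,0.5],[0,0,0],255],[[0,0,1],[0,0,0],255],[[0,0,1.5],[0,0,0],255],[[0,0,1.5],[0,0,0],255],[[0,0,1.5],[0,0,0],255],[[0,0,1.5],[0,0,0],255],[[0,0,1.5],[0,0,0],255],[[0,0,1.5],[0,0,0],255]]'

```text
clock: 23.6
tcp_pos: [0.5642, -0.1194, 0.0892]
orientation: [-0.0, 0.073, 0.997, 0.0]
wrist_force: [0.9, 0.6, -7.4]
finger_gap: 0.0166
grip_force: 78.9
```

```bash
python3 - <<'E'
from h import *
st()
p=np.load('w2.npz')
def gap(im,P,tag):
  # yellow bar vs points in clamp frame (x toward jaws): profile along clamp x at top
  pass
im,d,P,c=cloud('wrist')
for n,(I,Q) in dict(before=(p['im'],p['P']),now=(im,P)).items():
  a=np.radians(184.4);X=np.array([np.cos(a),np.sin(a)]);Y=np.array([-X[1],X[0]])
  r=Q[...,:2]-[.5646,-.1194];x=r@X;y=r@Y;z=Q[...,2]
  m=(abs(y)<.012)&(x>.03)&(x<.095)
  print(n,[(int(b*1000),int(1000*np.median(z[m&(abs(x-b)<.001)])),[int(t) for t in np.median(I[m&(abs(x-b)<.001)],0)]) for b in np.arange(.034,.094,.002) if (m&(abs(x-b)<.001)).sum()>2])
E
```

```text
t 23.6 tcp [ 0.5642 -0.1194  0.0892] tooly deg 81.6 tilt z [-0.  0. -1.] F [ 0.9  0.6 -7.4] T [ 0.12 -0.17  0.11] gap 0.0166 grip 78.89690279960632 q6 -0.2
before [(34, 14, [145, 146, 140]), (36, 14, [97, 103, 102]), (38, 14, [118, 124, 124]), (40, 14, [118, 124, 125]), (42, 14, [118, 124, 125]), (44, 14, [118, 124, 125]), (46, 37, [113, 116, 114]), (48, 45, [212, 212, 203]), (50, 45, [218, 217, 208]), (52, 46, [216, 216, 207]), (54, 46, [219, 219, 210]), (56, 45, [220, 220, 211]), (58, 45, [214, 214, 205]), (60, 44, [178, 179, 170]), (64, 37, [120, 104, 51]), (66, 50, [242, 216, 84]), (68, 49, [242, 218, 85]), (70, 50, [243, 217, 86]), (72, 50, [243, 215, 83]), (74, 50, [242, 210, 81]), (76, 49, [215, 192, 112]), (78, 43, [214, 213, 203]), (80, 43, [217, 216, 207]), (82, 43, [218, 218, 209]), (84, 44, [217, 216, 207]), (86, 44, [214, 214, 204]), (88, 43, [205, 205, 196]), (90, 43, [167, 168, 159])]
now [(34, 50, [69, 73, 74]), (36, 114, [68, 73, 73]), (38, 114, [69, 73, 73]), (40, 114, [69, 73, 73]), (42, 114, [69, 73, 73]), (44, 114, [69, 74, 74]), (46, 113, [67, 71, 72]), (48, 108, [52, 55, 56]), (50, 45, [166, 166, 158]), (52, 45, [211, 211, 201]), (54, 46, [214, 214, 204]), (56, 45, [214, 214, 204]), (58, 46, [219, 219, 209]), (60, 45, [221, 220, 211]), (62, 45, [218, 218, 209]), (64, 48, [198, 181, 109]), (66, 49, [241, 219, 86]), (68, 50, [241, 222, 89]), (70, 50, [241, 238, 99]), (72, 50, [241, 235, 98]), (74, 50, [241, 231, 95]), (76, 44, [192, 183, 90]), (78, 43, [229, 228, 219]), (80, 43, [235, 234, 225]), (82, 43, [237, 236, 227]), (84, 44, [235, 235, 225]), (86, 44, [231, 231, 221]), (88, 43, [216, 215, 206]), (90, 43, [175, 174, 166]), (92, 13, [109, 111, 108])]
```

Request:
carry_out --steps '[[[0,0,0.5],[0,0,0],255],[[0,0,1],[0,0,0],255],[[0,0,1.5],[0,0,0],255],[[0,0,1.5],[0,0,0],255],[[0,0,1.5],[0,0,0],255],[[0,0,1.5],[0,0,0],255],[[0,0,1.5],[0,0,0],255],[[0,0,1.5],[0,0,0],255]]'

```text
clock: 24.65
tcp_pos: [0.5642, -0.1194, 0.0892]
orientation: [0.0, 0.086, 0.996, 0.0]
wrist_force: [1.1, 0.8, -7.4]
finger_gap: 0.0165
grip_force: 78.9
```

```bash
python3 - <<'E'
from h import *
for i in range(4): st();env.read_camera('side')
E
```

```text
t 24.65 tcp [ 0.5642 -0.1194  0.0892] tooly deg 80.1 tilt z [ 0.  0. -1.] F [ 1.1  0.8 -7.4] T [ 0.2  -0.21  0.14] gap 0.0165 grip 78.85317206382751 q6 -0.17
t 24.7 tcp [ 0.5643 -0.1194  0.0892] tooly deg 80.1 tilt z [ 1.e-04  0.e+00 -1.e+00] F [-0.   0.1 -6.9] T [ 0.21 -0.04  0.03] gap 0.0166 grip 78.83696436882019 q6 -0.17
t 24.75 tcp [ 0.5642 -0.1194  0.0892] tooly deg 80.1 tilt z [ 1.e-04  0.e+00 -1.e+00] F [ 1.1  0.4 -6.5] T [ 0.25 -0.2   0.03] gap 0.0166 grip 78.83820176124573 q6 -0.17
t 24.8 tcp [ 0.5642 -0.1194  0.0892] tooly deg 80.1 tilt z [ 0.  0. -1.] F [ 1.  -0.1 -6.2] T [ 0.22 -0.19  0.07] gap 0.0168 grip 78.84639143943787 q6 -0.17
```

Request:
carry_out --steps '[[[0,0,0.5],[0,0,0],255],[[0,0,1],[0,0,0],255],[[0,0,1.5],[0,0,0],255],[[0,0,2],[0,0,0],255],[[0,0,2],[0,0,0],255],[[0,0,2],[0,0,0],255],[[0,0,2],[0,0,0],255],[[0,0,2],[0,0,0],255]]'

```text
clock: 25.85
tcp_pos: [0.5643, -0.1194, 0.0892]
orientation: [0.0, 0.104, 0.995, 0.0]
wrist_force: [0.8, 0.5, -6.8]
finger_gap: 0.0164
grip_force: 78.7
```

```bash
python3 - <<'E'
from h import *
for i in range(3): st();im,d,P,c=cloud('wrist')
s,M=st();L=((P-s['tcp_pos'])@M).reshape(-1,3)
t=L[(abs(L[:,2]+.0254)<.003)&(L[:,0]>.015)&(L[:,0]<.06)&(abs(L[:,1])<.015)]
r=cv2.minAreaRect((t[:,:2]*1000).astype(np.float32));print(r)
E
```

```text
t 25.85 tcp [ 0.5643 -0.1194  0.0892] tooly deg 78.1 tilt z [ 1.e-04 -0.e+00 -1.e+00] F [ 0.8  0.5 -6.8] T [ 0.25 -0.12  0.17] gap 0.0164 grip 78.72460842132568 q6 -0.14
t 25.9 tcp [ 0.5643 -0.1194  0.0892] tooly deg 78.1 tilt z [ 1.e-04  0.e+00 -1.e+00] F [ 0.7  1.1 -6. ] T [ 0.19 -0.1   0.17] gap 0.0168 grip 78.71321082115173 q6 -0.14
t 25.95 tcp [ 0.5643 -0.1194  0.0892] tooly deg 78.1 tilt z [ 1.e-04  0.e+00 -1.e+00] F [ 0.9  0.8 -7.2] T [ 0.25 -0.12  0.1 ] gap 0.0167 grip 78.72048139572144 q6 -0.14
t 26.0 tcp [ 0.5643 -0.1194  0.0892] tooly deg 78.1 tilt z [ 1.e-04 -0.e+00 -1.e+00] F [ 1.4  0.5 -6.7] T [ 0.25 -0.19  0.11] gap 0.0163 grip 78.71262431144714 q6 -0.14
((31.420028686523438, -0.5978727340698242), (17.966283798217773, 32.78293991088867), 89.87379455566406)
```

Request:
carry_out --steps '[[[0,0,0.5],[0,0,0],255],[[0,0,1],[0,0,0],255],[[0,0,1.5],[0,0,0],255],[[0,0,1.5],[0,0,0],255],[[0,0,1.5],[0,0,0],255],[[0,0,1.5],[0,0,0],255],[[0,0,1.5],[0,0,0],255],[[0,0,1.5],[0,0,0],255]]'

```text
clock: 27.0
tcp_pos: [0.5643, -0.1194, 0.0892]
orientation: [0.0, 0.117, 0.993, 0.0]
wrist_force: [0.3, 1.2, -6.2]
finger_gap: 0.0165
grip_force: 78.9
```

```bash
python3 - <<'E'
from h import *
T=[]
for i in range(4): s=env.get_state();T.append(s['ft_torque'][2]);im,d,P,c=cloud('wrist')
s,M=st();print(np.mean(T));L=((P-s['tcp_pos'])@M).reshape(-1,3)
t=L[(abs(L[:,2]+.0254)<.003)&(L[:,0]>.015)&(L[:,0]<.06)&(abs(L[:,1])<.015)]
r=cv2.minAreaRect((t[:,:2]*1000).astype(np.float32));print(r)
E
```

```text
t 27.2 tcp [ 0.5643 -0.1194  0.0892] tooly deg 76.6 tilt z [ 1.e-04  0.e+00 -1.e+00] F [ 0.5  0.7 -7.8] T [ 0.28 -0.12  0.51] gap 0.0165 grip 78.89253258705139 q6 -0.11
0.4662443692262406
((31.377666473388672, -0.7391347885131836), (17.98434829711914, 32.8450813293457), 89.41756439208984)
```

The torque has risen to 0.47 N m, so the screw is at its stop. I'll relieve it, let go and lift.

Request:
carry_out --steps '[[[0,0,-0.7],[0,0,0.02],255],[[0,0,-1.4],[0,0,0.03],255],[[0,0,-1.4],[0,0,0.03],255],[[0,0,-1.4],[0,0,0.03],90],[[0,0,-1.4],[0,0,0.03],90],[[0,0,-1.4],[0,0,0.03],90],[[0,0,-1.4],[0,0,0.03],90],[[0,0,-1.4],[0,0,0.03],90]]'

```text
clock: 28.2
tcp_pos: [0.5643, -0.1195, 0.089]
orientation: [0.0, 0.105, 0.995, -0.0]
wrist_force: [-0.5, -0.9, -0.2]
finger_gap: 0.0555
grip_force: 0.0
```

Request:
carry_out --steps '[[[0,0,0],[0,0,-0.5],90],[[0,0,0],[0,0,-1.5],90],[[0,0,0],[0,0,-3],90],[[0,0,0],[0,0,-5],90],[[0,0,0],[0,0,-7.5],90],[[0,0,0],[0,0,-10],90],[[0,0,0],[0,0,-12],90],[[0,0,0],[0,0,-12],90]]'

```text
clock: 29.2
tcp_pos: [0.5656, -0.1199, 0.2117]
orientation: [0.002, 0.105, 0.995, -0.001]
wrist_force: [0.9, 0.3, -0.7]
finger_gap: 0.0554
grip_force: 0.0
```

```bash
python3 - <<'E'
from h import *
s,M=st();im,d,P,c=cloud('wrist');cv2.imwrite('pics/w5.png',im[:,:,::-1])
m=(np.hypot(P[...,0]-.564,P[...,1]+.119)<.06)&(P[...,2]>.09)&(P[...,2]<.135)
q=P[m];print(len(q),np.percentile(q[:,2],[1,50,99]),cv2.minAreaRect((q[:,:2]*1000).astype(np.float32)))
E
```

```text
t 29.2 tcp [ 0.5656 -0.1199  0.2117] tooly deg 78.0 tilt z [ 0.0048 -0.0017 -1.    ] F [ 0.9  0.3 -0.7] T [-0.06 -0.   -0.02] gap 0.0554 grip 0.0 q6 -0.14
2813 [0.10931499 0.11419752 0.11580754] ((564.0740356445312, -119.52381896972656), (18.048242568969727, 95.15071105957031), 79.29817199707031)
```

View pics/w5.png

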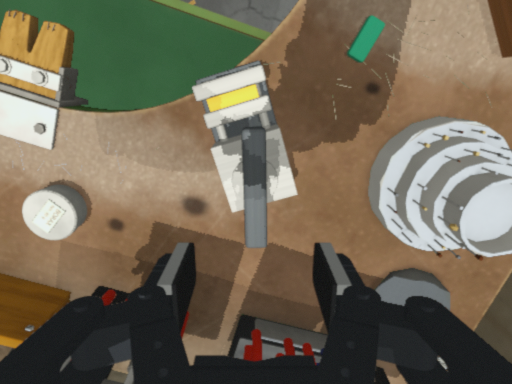

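The key stands upright over the bore at (255,190). Its top is at 114 mm, where it should be when fully home, and the jaw is against the bar.

```bash
python3 -c "
from h import *
print(env.hand_in())"
```

```text
the job is handed in; nothing more can be done
None
```

The key stands fully home in the screw, which is turned clockwise to its stop with the jaw closed on the brass bar; the gripper has let go, and the job was handed in at about 29 s (limit 61 s), with no verdict returned.

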